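# Turn the sample carousel to the marked mushroom

### The arm

A 6-joint arm with a two-finger parallel gripper is mounted at the origin on the work surface; the furniture and walls round the work are solid. World frame = base frame: x ahead of the robot, y to its left, z up, the work surface at z = 0. Lengths are in m, angles in degrees, forces in N, time in s.
With the tool pointing down it reaches from about 0.3 to 0.75 m from the base axis. Payload 8.5 kg.
Tool frame: the origin (TCP) lies on the centre line of the jaws, within the pads' length; the fingertips stand 14 mm ahead of it and the grasp point (between the pads) lies 5 mm behind it; z points along the fingers, x is the direction in which the jaws open and shut, and the axes are right-handed (so a half turn about z gives the same grasp; the last joint's range is limited). The gripper opens to 85 mm and grips with 20 to 120 N. Pads are 22 mm wide; open, the fingers measure 114 mm over their backs; the gripper's body (76 mm by 85 mm) begins 54 mm behind the grasp point. The pads swing forward as they close: fully open they stand 13 mm farther back than shut.
Start: joints at [54.414, 21.807, 74.336, -0, 83.858, -12.336], TCP at [0.217, 0.505, 0.245] pointing down, gripper open.
Joint ranges: [-178.18, 178.18], [-50.72, 133.34], [12.68, 142.11], [-81.47, 261.47], [9.98, 163.14], [-165.26, 165.26]. Speed limits (degrees/s): [136.94, 136.94, 180, 180, 180, 180].

### API

Orientations are given as a 3x3 rotation matrix whose columns are the frame's x, y, z axes.
In Python, from rig import * gives the robot as it stands.
- The arm moves only by the shell command python3 -m crank 'ROWS' [FORCE]. ROWS is JSON, one flat list of numbers, 7 for each row, row after row: the turn, a rotation vector about the world's x, y, z in rad, then the shift along the world's x, y, z in m, then the opening in per cent of the stroke, from 0 (shut) to 100 (fully open). A call has 1 to 20 rows; each row shifts and turns the commanded pose from where the row before left it; what a row does not reach is not made up. A row lasts 1/10 s, in which the tool goes at most 50 mm and 8.59 degrees, less where a joint would pass 70% of its speed; a pose out of reach is approached as far as the arm can. A call is refused whole if a number of a shift passes 0.05 or a number of a turn 0.15, either way. A call with a gripper value outside its range is refused whole. The fingers move at their own pace and stop on an object; FORCE is the grip in N (left out, the last holds). Time passes only in rows, so rows that do not move let the fingers close. It gives the time, the measured TCP pose, the force and the opening at its end, in the units of the state.
- observe(): the state, without advancing time (a new reading comes with each control period).
- get_image(name): name is "side" or "top"; returns a dict with "frame" (420x560x3 uint8, red, green, blue), "fov_y" (degrees; the focal length in pixels is half the picture's height over the tangent of half this angle, whatever the lens; pixels are square), "cx", "cy" (the principal point, pixels), "world_to_cam" (4x4, takes a point from world to camera coordinates). Camera axes: x right, y up, looking along -z (the intrinsics and any distortion apply to the point x, -y, -z); pixel columns grow to the right and rows downward; lengths in m; the calibration is good to about 2 mm. A picture is of the moment at which its call begins. There is no depth.
- close_job(): hands the job in, once; it reports no verdict.
The state is a dict: "time_s": time; "q": joint angles; "qvel": joint speeds; "joint_efforts": joint torques, N m; "position": TCP position; "tool_rot": TCP orientation; "ft_force": force on the tool from outside, world axes, zero at the start; "wrist_torque": the same for the moment, N m; "grip_width": finger opening in m.
Only numpy, scipy, OpenCV 4.12 (cv2) and the standard library are available. Lean on these libraries where they do the work, as an engineer would, in place of code of your own. Each camera call takes 0.05 s, during which the arm holds its last target. There are 200 camera calls.

### The job

Gently push the pegs on the rim of the white sample carousel with the fingers and so turn it steadily until the mushroom in the blue well stands at the front, lined up with the red arrow on the carousel's foot. Touch none of the mushrooms with the fingers, leave every one lying in its well, and do not disturb the things standing around.

Things in the scene. Friction and masses are not known exactly. Their poses are not given: they have to be found in the camera images.
- foot: fixed foot of the carousel: a black disc 210 mm across on the table with a white tongue towards the robot, 56 mm wide and 10 mm high, reaching 200 mm from the axis. Origin: on the table on the carousel's vertical axis. Its -x axis runs along the tongue, outwards; z is up. It never moves.
- pointer_tip (a point): tip of the red arrow that lies on the tongue, pointing at the carousel's axis: 148 mm from the axis, 12 mm above the table
- disc_centre (a point): centre of the carousel's white round disc (276 mm across, 14 mm thick, freely turning either way about the vertical through this point), on its upper face, 32 mm above the table. A light friction stops it where it is left (about 1 N at a peg keeps it moving).
- blue_well (a point): centre of the floor of the one blue well, 75 mm from the disc's axis, 32 mm above the table. The disc has four round wells a quarter turn apart, 69 mm across inside a rim 7 mm high; the other three are grey. Each holds a brown mushroom.
- peg0 (a point): top centre of a bare-metal push peg on the disc's rim, upright, 16 mm in diameter, 42 mm tall (its top is 74 mm above the table), 125 mm from the disc's axis, half-way between two wells; seen from above it is 45 degrees counterclockwise from the blue well
- peg1 (a point): top centre of a bare-metal push peg on the disc's rim, upright, 16 mm in diameter, 42 mm tall (its top is 74 mm above the table), 125 mm from the disc's axis, half-way between two wells; seen from above it is 135 degrees counterclockwise from the blue well
- peg2 (a point): top centre of a bare-metal push peg on the disc's rim, upright, 16 mm in diameter, 42 mm tall (its top is 74 mm above the table), 125 mm from the disc's axis, half-way between two wells; seen from above it is 225 degrees counterclockwise from the blue well
- peg3 (a point): top centre of a bare-metal push peg on the disc's rim, upright, 16 mm in diameter, 42 mm tall (its top is 74 mm above the table), 125 mm from the disc's axis, half-way between two wells; seen from above it is 315 degrees counterclockwise from the blue well
- disc: the carousel's turning white disc with its wells and pegs; origin on its axis at its underside, 18 mm above the table; -x points to the blue well; its yaw grows as it turns counterclockwise seen from above
- sample0: loose brown mushroom, about 55 mm across and 30 mm high, lying in one of the four wells (any of them); origin at the centre of its underside
- sample1: loose brown mushroom, about 55 mm across and 30 mm high, lying in one of the four wells (any of them); origin at the centre of its underside
- sample2: loose brown mushroom, about 55 mm across and 30 mm high, lying in one of the four wells (any of them); origin at the centre of its underside
- sample3: loose brown mushroom, about 55 mm across and 30 mm high, lying in one of the four wells (any of them); origin at the centre of its underside
- jar: loose glass spice jar, 44 mm across, 109 mm tall, a bystander; origin at the centre of its underside
- cup: loose orange mug, 81x113x101 mm, a bystander; origin at the centre of its underside
- felt_pen: loose white felt marker with a black cap, 132 mm long, lying on the table, a bystander; origin at the centre of its underside
- paper_tape: loose roll of cream masking tape lying flat, 104 mm across, 25 mm high, a bystander; origin at the centre of its underside
Mind the look-alikes: they are no part of the job. Leave any orange or turquoise look-alike of the sample0 alone.

How it is judged (in metres and radians):
On the way:
1. the fingers push the disc (contact force between the fingers and disc above 0.2 N), for 0.05 s.
At the end, for the whole second after the job is handed in: The disc is at rest with the blue well at the front, its centre within 10 mm of the line from the carousel's axis through the red arrow; all four mushrooms lie in their wells (y of blue_well in the frame of foot between -0.01 and 0.01 m and x of blue_well in the frame of foot below -0.06 m and angular speed of disc below 0.03 rad/s and horizontal distance between sample0 and disc_centre between 0.053 and 0.097 m and horizontal distance between sample1 and disc_centre between 0.053 and 0.097 m and horizontal distance between sample2 and disc_centre between 0.053 and 0.097 m and horizontal distance between sample3 and disc_centre between 0.053 and 0.097 m and height (world z) of each of sample0, sample1, sample2, sample3 below 0.045 m); the robot touches nothing.
It fails at once if the disc is pushed with the arm or the gripper's body instead of the fingers (contact force between the arm and disc above 3 N).
It fails at once if the fingers press or squeeze the disc or its pegs hard (over 30 N), or spin it fast (over 3 rad/s) (contact force between the fingers and disc above 30 N or angular speed of disc above 3 rad/s).
It fails at once if a mushroom is touched by the fingers (contact force between the fingers and sample0 above 0.5 N or contact force between the fingers and sample1 above 0.5 N or contact force between the fingers and sample2 above 0.5 N or contact force between the fingers and sample3 above 0.5 N).
It fails at once if a mushroom is lifted or leaves its well (height (world z) of any of sample0, sample1, sample2, sample3 above 0.055 m or horizontal distance between any of sample0, sample1, sample2, sample3 and disc_centre below 0.045 m or horizontal distance between any of sample0, sample1, sample2, sample3 and disc_centre above 0.105 m).
It fails at once if a bystander (jar, mug, felt marker or tape roll) is moved by more than 30 mm (distance of any of jar, cup, felt_pen, paper_tape from where it was at the start of the episode above 0.03 m).
It also fails if it takes over 67 s, if anything falls off the work surface, if the arm or the gripper's body presses on something with over 40 N, if the wrist force passes 120 N, or if a joint passes its speed limit or range.

## Working session

There is one attempt and no reset: what is moved stays moved. The work goes in short steps, Python scripts to look and compute and a shell command to move; the robot and the scene stay as the last step left them, time stands still between calls to the robot, and variables do not carry over. Pictures are saved under pics/ and viewed, about 8 in all and at most 12, crops included, and the job is handed in when it is done.

```bash
mkdir -p pics; python3 - <<'E'
from rig import *
import cv2,numpy as np
s=observe();print(s['time_s'],s['position'],s['tool_rot'],s['grip_width'],s['ft_force'])
for n in("top","side"):
    g=get_image(n);print(n,g['fov_y'],g['cx'],g['cy'],np.round(g['world_to_cam'],3).tolist(),[k for k in g])
    cv2.imwrite(f'pics/{n}0.png',g['frame'][:,:,::-1])
E
```

```text
0.0 [0.21696139 0.50510569 0.24466379] [[ 3.94717124e-01  9.18802281e-01 -8.72274715e-04]
 [ 9.18801476e-01 -3.94717969e-01 -1.25436874e-03]
 [-1.49681936e-03 -3.06326476e-04 -9.99998833e-01]] 0.08495413731059483 [-0.09498493  0.50805979 -0.43489965]
top 55.80184012766175 274.7959803708063 216.9329708945283 [[0.044, -0.999, -0.004, -0.006], [0.973, 0.042, 0.226, -0.551], [-0.226, -0.014, 0.974, -1.132], [0.0, 0.0, 0.0, 1.0]] ['frame', 'fov_y', 'cx', 'cy', 'world_to_cam']
side 43.18319788884595 287.1285423936367 206.88012269987766 [[-0.885, -0.466, -0.018, 0.476], [0.269, -0.542, 0.796, -0.214], [-0.38, 0.7, 0.605, -1.699], [0.0, 0.0, 0.0, 1.0]] ['frame', 'fov_y', 'cx', 'cy', 'world_to_cam']
```

View pics/top0.png

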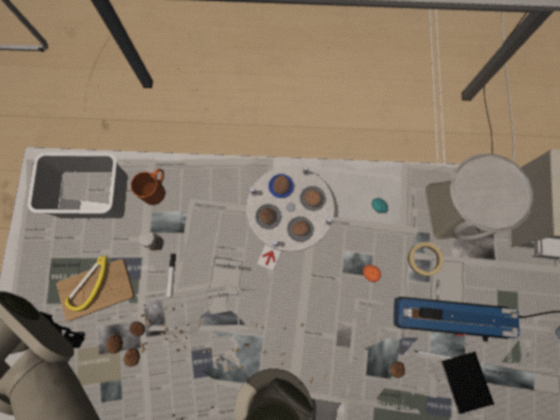

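View pics/side0.png

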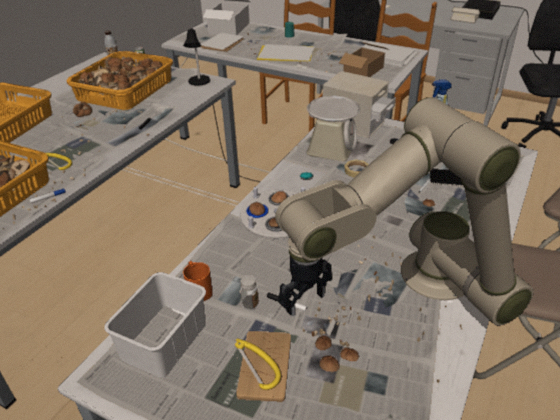

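The top view shows the carousel around (291,207). The blue well is at the back at (281,185), the red arrow at (268,257), and the pegs near (257,192), (308,172), (331,222) and (280,243). The mug, jar, pen and tape are well clear of it. The turquoise and orange look-alikes are at (380,205) and (371,273), outside the disc.

```bash
cat > h.py <<'E'
from rig import *
import cv2,numpy as np
def ray(g,u,v,z):
    W=g['world_to_cam'];R=W[:3,:3];c=-R.T@W[:3,3]
    f=210/np.tan(np.radians(g['fov_y']/2))
    d=R.T@np.array([(u-g['cx'])/f,-(v-g['cy'])/f,-1]);return (c+d*(z-c[2])/d[2])[:2]
def cent(m,box):
    k=np.zeros_like(m);x0,y0,x1,y1=box;k[y0:y1,x0:x1]=m[y0:y1,x0:x1]
    n,l,st,c=cv2.connectedComponentsWithStats(k)
    i=1+np.argmax(st[1:,4]);return c[i],st[i,4],l==i
def look(name=None,crop=(215,145,365,275)):
    g=get_image("top");f=g['frame'];hsv=cv2.cvtColor(f,cv2.COLOR_RGB2HSV)
    if name:
        x0,y0,x1,y1=crop;cv2.imwrite(name,cv2.resize(f[y0:y1,x0:x1,::-1],None,fx=5,fy=5,interpolation=cv2.INTER_CUBIC)[:600,:800])
    blue=cv2.inRange(hsv,(105,110,40),(130,255,255));red=cv2.inRange(hsv,(170,110,80),(180,255,255))|cv2.inRange(hsv,(0,150,120),(6,255,255))
    return g,f,hsv,blue,red
E
python3 - <<'E'
from h import *
g,f,hsv,blue,red=look('pics/c1.png')
box=(235,150,350,275)
_,n,m=cent(blue,box);p=cv2.findNonZero(m.astype(np.uint8));(bc,br)=cv2.minEnclosingCircle(p);e=cv2.fitEllipse(cv2.convexHull(p));print('blue',n,bc,br,e,ray(g,*e[0],.039))
c,n,m=cent(red,box);ys,xs=np.nonzero(m);print('red',c,n,xs.min(),xs.max(),ys.min(),ys.max(),ray(g,*c,.011))
p=cv2.findNonZero(m.astype(np.uint8))[:,0]
for q in cv2.convexHull(p)[:,0]: print(q,ray(g,*q,.012).round(4))
# other white features
w=cv2.inRange(hsv,(0,0,150),(180,45,255));c,n,m=cent(w,(240,155,340,250));print('white',c,n,ray(g,*c,.032))
E
```

```text
blue 112 (280.8409118652344, 186.0) 11.55541706085205 ((280.869140625, 185.77276611328125), (21.747360229492188, 23.11443328857422), 84.83518981933594) [0.6569868  0.00376636]
red [270.33333333 253.93333333] 15 268 272 252 256 [0.44497048 0.02742992]
[272 256] [0.4387 0.022 ]
[269 255] [0.4414 0.0314]
[268 254] [0.4443 0.0346]
[270 252] [0.4508 0.0287]
[271 252] [0.4509 0.0256]
[272 254] [0.4449 0.0223]
white [291.2086992  198.18848274] 4897 [ 0.61999549 -0.03016937]
```

View pics/c1.png

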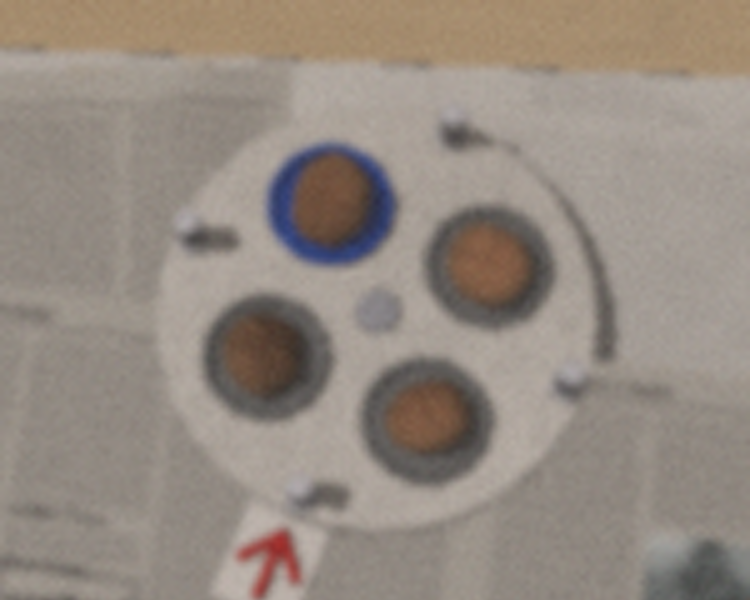

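The crop shows the blue well at crop (332,203), which is full (281,185.5). The grey wells are at crop (268,357), (428,421) and (490,266), and the hub is at (380,312). Peg tops are at (187,221), (453,115), (571,376) and (297,486), and the arrow tip at (285,530).

```bash
cat >> h.py <<'E'
def cp(g,u,v,z,x0=215,y0=145): return ray(g,x0+(u+.5)/5-.5,y0+(v+.5)/5-.5,z)
E
python3 - <<'E'
from h import *
g,f,hsv,blue,red=look()
W=np.array([cp(g,*p,.036) for p in[(332,203),(268,357),(428,421),(490,266)]])
C=W.mean(0);print('C',C,'hub',cp(g,380,312,.036))
def pol(p): d=p-C;return np.hypot(*d).round(4),np.degrees(np.arctan2(d[1],d[0])).round(1)
print('wells',[pol(w) for w in W])
for p in[(187,221),(453,115),(571,376),(297,486)]:
    q=cp(g,*p,.074);print('peg',q.round(4),pol(q))
for p in[(285,530),(270,565),(258,598)]:print('arrow',pol(cp(g,*p,.012)))
c,n,m=cent(cv2.inRange(hsv,(165,90,60),(180,255,255))|cv2.inRange(hsv,(0,120,100),(6,255,255)),(255,245,285,272));print('arrowc',n,c,pol(ray(g,*c,.012)))
E
```

```text
C [ 0.59110012 -0.02879951] hub [ 0.59042853 -0.02914862]
wells [(np.float64(0.0759), np.float64(25.1)), (np.float64(0.075), np.float64(115.5)), (np.float64(0.0755), np.float64(-154.8)), (np.float64(0.075), np.float64(-64.8))]
peg [0.6326 0.0909] (np.float64(0.1267), np.float64(70.9))
peg [ 0.7074 -0.0687] (np.float64(0.123), np.float64(-18.9))
peg [ 0.5461 -0.1432] (np.float64(0.123), np.float64(-111.5))
peg [0.4728 0.017 ] (np.float64(0.1269), np.float64(158.8))
arrow (np.float64(0.1457), np.float64(158.8))
arrow (np.float64(0.1692), np.float64(158.9))
arrow (np.float64(0.1907), np.float64(159.3))
arrowc 44 [269.22727273 255.75      ] (np.float64(0.1632), np.float64(158.7))
```

Blue sits at about 25.2° around the disc centre (0.591, -0.029) and the arrow at about 158.8°, so the disc must turn about +133.6° counterclockwise. I'll straddle peg1, at 160°, with half-open jaws and lead it round, turning the tool with the disc. The tool gets a half turn first so joint 6 stays in range.

```bash
python3 -m crank '[0,0,-0.14,0.0128,-0.0245,0,50, 0,0,-0.14,0.0128,-0.0245,0,50, 0,0,-0.14,0.0128,-0.0245,0,50, 0,0,-0.14,0.0128,-0.0245,0,50, 0,0,-0.14,0.0128,-0.0245,0,50, 0,0,-0.14,0.0128,-0.0245,0,50, 0,0,-0.14,0.0128,-0.0245,0,50, 0,0,-0.14,0.0128,-0.0245,0,50, 0,0,-0.14,0.0128,-0.0245,0,50, 0,0,-0.14,0.0128,-0.0245,0,50, 0,0,-0.14,0.0128,-0.0245,0,50, 0,0,-0.14,0.0128,-0.0245,0,50, 0,0,-0.14,0.0128,-0.0245,0,50, 0,0,-0.14,0.0128,-0.0245,0,50, 0,0,-0.14,0.0128,-0.0245,0,50, 0,0,-0.14,0.0128,-0.0245,0,50, 0,0,-0.14,0.0128,-0.0245,0,50, 0,0,-0.14,0.0128,-0.0245,0,50, 0,0,-0.14,0.0128,-0.0245,0,50, 0,0,-0.14,0.0128,-0.0245,0,50]'
python3 -m crank '[0,0,-0.14,0,0,-0.02,50, 0,0,-0.14,0,0,-0.03,50, 0,0,0,0,0,-0.03,50, 0,0,0,0,0,-0.02,50, 0,0,0,0,0,0,50,0,0,0,0,0,0,50]'
python3 - <<'E'
from h import *
s=observe();print(s['position'],np.degrees(np.arctan2(s['tool_rot'][1][0],s['tool_rot'][0][0])),s['grip_width'],s['q'],s['ft_force'])
g=look('pics/c2.png')
g=get_image('side');cv2.imwrite('pics/s2.png',cv2.resize(g['frame'][150:290,200:380,::-1],None,fx=4,fy=4))
E
```

```text
time_s: 2.2
position: [0.4734, 0.0142, 0.2452]
tool_rot: [[-0.07, -0.998, -0.0], [-0.998, 0.07, 0.0], [-0.0, 0.0, -1.0]]
ft_force: [0.4, -0.2, -0.1]
grip_width: 0.0427
time_s: 2.8
position: [0.4734, 0.0153, 0.1458]
tool_rot: [[-0.337, -0.941, 0.0], [-0.941, 0.337, -0.0], [-0.0, -0.0, -1.0]]
ft_force: [-0.1, -0.4, 0.1]
grip_width: 0.0425
[0.47338502 0.01527538 0.14584238] -109.71679595818485 0.04252452023633615 [-1.25157921e+01  2.03521863e+01  9.52190330e+01 -2.52729885e-04
  6.44177976e+01  9.72011130e+01] [-0.09959747 -0.35659495  0.11295784]
```

View pics/s2.png

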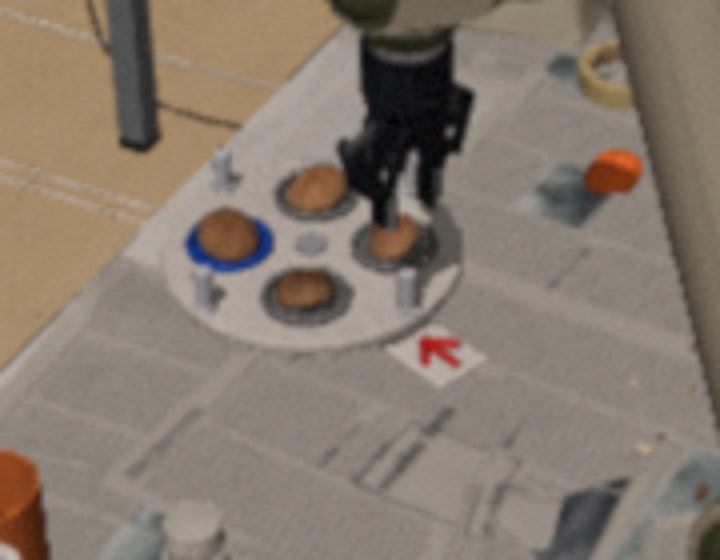

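View pics/c2.png

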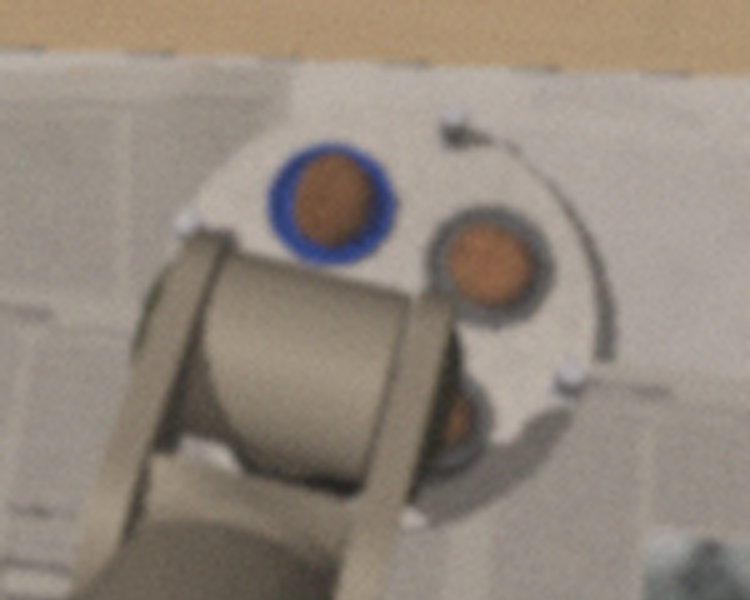

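The side crop shows the jaws half open above peg1, with peg1's top at crop (407,268) and the tips centred on crop x≈405, straddling it along the rim. The arm hides peg1 in the top view. Next I descend.

```bash
python3 -m crank '[0,0,0,0,0,-0.015,50, 0,0,0,0,0,-0.015,50, 0,0,0,0,0,-0.015,50, 0,0,0,0,0,-0.015,50, 0,0,0,0,0,-0.015,50, 0,0,0,0,0,-0.013,50, 0,0,0,0,0,0,50]'
python3 - <<'E'
import numpy as np
C=np.array([.5908,-.029]);r=.125
# 22 rows of 6 deg; TCP leads the peg by 13 mm tangentially
def P(phi,t):
    a=np.radians(phi);return C+r*np.array([np.cos(a),np.sin(a)])+t*np.array([-np.sin(a),np.cos(a)])
p=np.array([.4734,.0153])
print('lead',(P(160.3,.012)-p).round(4))
p=P(160.3,.012)
for k in range(1,28):
    q=P(160.3+5*k,.012);print(k,(q-p).round(4));p=q
E
```

```text
time_s: 3.6
position: [0.4731, 0.0153, 0.0571]
tool_rot: [[-0.337, -0.941, -0.001], [-0.941, 0.337, 0.0], [0.0, 0.001, -1.0]]
ft_force: [-0.2, -0.2, -0.0]
grip_width: 0.043
lead [-0.0043 -0.0135]
1 [-0.0022 -0.0107]
2 [-0.0013 -0.0109]
3 [-0.0003 -0.011 ]
4 [ 0.0006 -0.0109]
5 [ 0.0016 -0.0108]
6 [ 0.0025 -0.0107]
7 [ 0.0034 -0.0104]
8 [ 0.0043 -0.0101]
9 [ 0.0052 -0.0096]
10 [ 0.006  -0.0092]
11 [ 0.0068 -0.0086]
12 [ 0.0075 -0.008 ]
13 [ 0.0082 -0.0073]
14 [ 0.0088 -0.0065]
15 [ 0.0093 -0.0058]
16 [ 0.0098 -0.0049]
17 [ 0.0102 -0.0041]
18 [ 0.0105 -0.0032]
19 [ 0.0107 -0.0022]
20 [ 0.0109 -0.0013]
21 [ 0.011  -0.0003]
22 [0.0109 0.0006]
23 [0.0108 0.0016]
24 [0.0107 0.0025]
25 [0.0104 0.0034]
26 [0.0101 0.0043]
27 [0.0096 0.0052]
```

```bash
python3 -m crank '[0,0,0,-0.0006,-0.002,0,50, 0,0,0,-0.0006,-0.002,0,50, 0,0,0,-0.0006,-0.002,0,50, 0,0,0,-0.0006,-0.002,0,50, 0,0,0,-0.0006,-0.002,0,50, 0,0,0,-0.0006,-0.002,0,50, 0,0,0,-0.0006,-0.002,0,50, 0,0,0.0175,-0.0004,-0.0021,0,50, 0,0,0.0175,-0.0004,-0.0021,0,50, 0,0,0.0175,-0.0004,-0.0021,0,50, 0,0,0.0175,-0.0005,-0.0022,0,50, 0,0,0.0175,-0.0005,-0.0022,0,50, 0,0,0.0218,-0.0003,-0.0027,0,50, 0,0,0.0218,-0.0003,-0.0027,0,50, 0,0,0.0218,-0.0003,-0.0027,0,50, 0,0,0.0218,-0.0004,-0.0028,0,50, 0,0,0.0436,-0.0001,-0.0055,0,50, 0,0,0.0436,-0.0002,-0.0055,0,50]'
python3 - <<'E'
from h import *
g=get_image('side');cv2.imwrite('pics/s3.png',cv2.resize(g['frame'][150:290,200:380,::-1],None,fx=4,fy=4))
s=observe();print(s['position'],s['ft_force'],s['q'])
E
```

```text
time_s: 5.4
position: [0.4651, -0.0315, 0.0573]
tool_rot: [[-0.079, -0.997, 0.0], [-0.997, 0.079, 0.0], [-0.0, -0.0, -1.0]]
ft_force: [1.3, 1.4, -0.2]
grip_width: 0.0426
[ 0.46515249 -0.032219    0.05731602] [ 1.14200535 -0.74776583  0.56532068] [-1.85507880e+01  2.76775371e+01  1.02473919e+02 -1.81516973e-02
  4.98395344e+01  7.59208424e+01]
```

View pics/s3.png

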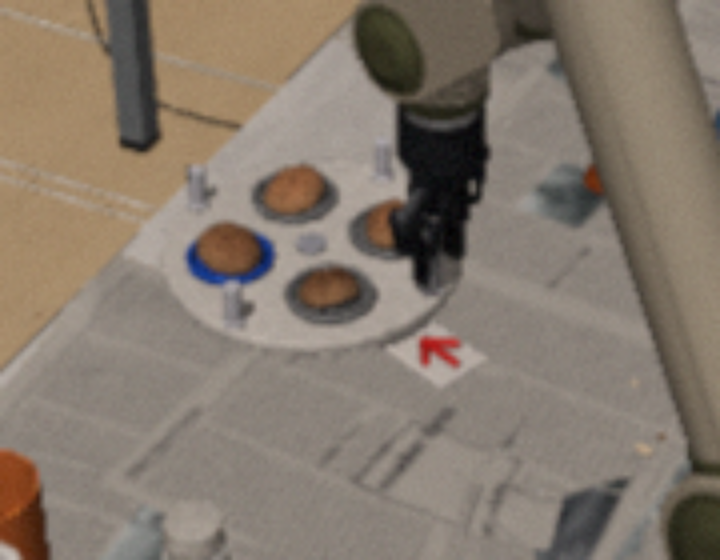

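The disc is turning: the blue well has moved from crop (228,240) to (232,255) and its neighbouring peg has moved round as well. The push force is only about 1–2 N and the mushrooms are in their wells. I continue along the arc.

```bash
python3 -m crank '[0,0,0.0436,0.0003,-0.0055,0,50, 0,0,0.0436,0.0003,-0.0054,0,50, 0,0,0.0436,0.0008,-0.0054,0,50, 0,0,0.0436,0.0008,-0.0054,0,50, 0,0,0.0436,0.0012,-0.0054,0,50, 0,0,0.0436,0.0013,-0.0053,0,50, 0,0,0.0436,0.0017,-0.0052,0,50, 0,0,0.0436,0.0017,-0.0052,0,50, 0,0,0.0436,0.0021,-0.0051,0,50, 0,0,0.0436,0.0022,-0.005,0,50, 0,0,0.0436,0.0026,-0.0048,0,50, 0,0,0.0436,0.0026,-0.0048,0,50, 0,0,0.0436,0.003,-0.0046,0,50, 0,0,0.0436,0.003,-0.0046,0,50, 0,0,0.0436,0.0034,-0.0043,0,50, 0,0,0.0436,0.0034,-0.0043,0,50, 0,0,0.0436,0.0037,-0.004,0,50, 0,0,0.0436,0.0038,-0.004,0,50, 0,0,0.0436,0.0041,-0.0037,0,50, 0,0,0.0436,0.0041,-0.0036,0,50]'
python3 -m crank '[0,0,0.0436,0.0044,-0.0033,0,50, 0,0,0.0436,0.0044,-0.0032,0,50, 0,0,0.0436,0.0046,-0.0029,0,50, 0,0,0.0436,0.0047,-0.0029,0,50, 0,0,0.0436,0.0049,-0.0025,0,50, 0,0,0.0436,0.0049,-0.0024,0,50, 0,0,0.0436,0.0051,-0.0021,0,50, 0,0,0.0436,0.0051,-0.002,0,50, 0,0,0.0436,0.0052,-0.0016,0,50, 0,0,0.0436,0.0053,-0.0016,0,50, 0,0,0.0436,0.0053,-0.0011,0,50, 0,0,0.0436,0.0054,-0.0011,0,50, 0,0,0.0436,0.0054,-0.0007,0,50, 0,0,0.0436,0.0055,-0.0006,0,50, 0,0,0.0436,0.0055,-0.0002,0,50, 0,0,0.0436,0.0055,-0.0001,0,50, 0,0,0.0218,0.0028,0,0,50, 0,0,0.0218,0.0028,0.0001,0,50, 0,0,0,0,0,0,50, 0,0,0,0,0,0,50]'
python3 - <<'E'
from h import *
s=observe();p=s['position'];C=np.array([.5908,-.029]);d=p[:2]-C;print(p,s['q'],s['ft_force'],np.hypot(*d),np.degrees(np.arctan2(d[1],d[0]))%360)
g,f,hsv,blue,red=look('pics/c4.png')
c,n,m=cent(blue,(235,150,350,275));e=cv2.fitEllipse(cv2.convexHull(cv2.findNonZero(m.astype(np.uint8))));b=ray(g,*e[0],.037)-C
print(n,e,np.hypot(*b),np.degrees(np.arctan2(b[1],b[0])))
E
```

```text
time_s: 7.45
position: [0.511, -0.1268, 0.0571]
tool_rot: [[0.711, -0.703, -0.001], [-0.703, -0.711, 0.001], [-0.001, 0.0, -1.0]]
ft_force: [-1.2, 1.0, -0.3]
grip_width: 0.0427
time_s: 9.45
position: [0.5979, -0.1551, 0.0573]
tool_rot: [[0.999, -0.04, 0.0], [-0.04, -0.999, -0.0], [0.0, 0.0, -1.0]]
ft_force: [0.3, 0.2, -0.6]
grip_width: 0.0426
[ 0.59794322 -0.15512213  0.05730829] [-2.55069569e+01  3.88903065e+01  7.73193321e+01 -4.22803947e-03
  6.37874130e+01 -2.31868654e+01] [ 0.31324933  0.19016095 -0.58963469] 0.1263242557191752 273.24161854731284
31 ((277.2889404296875, 214.64999389648438), (4.411246299743652, 14.016593933105469), 125.00946807861328) 0.04816927145263099 123.72339581824538
```

View pics/c4.png

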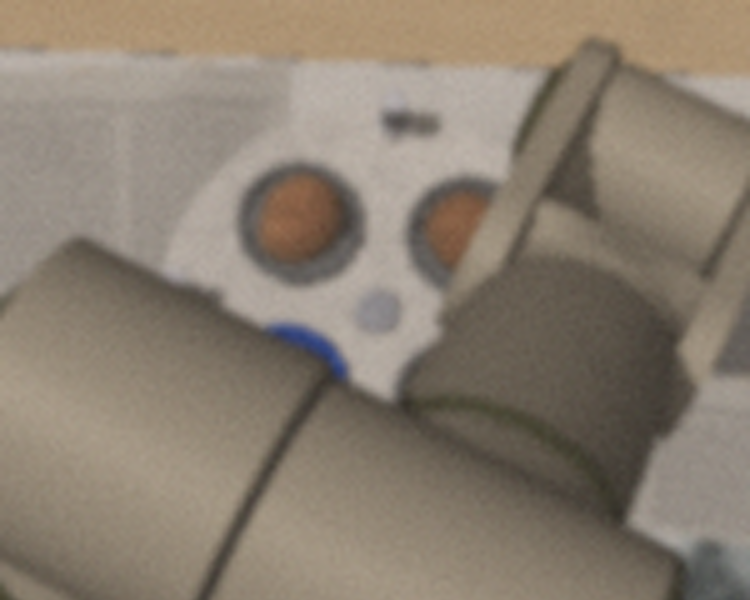

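The crop shows the blue well partly hidden by the arm at about (305,350). Its clockwise neighbour is clear at (301,223), with a peg top at (395,105).

```bash
python3 - <<'E'
from h import *
g=get_image('top')
C=np.array([.5908,-.029])
for p,z,o in(((301,223),.036,90),((395,105),.074,135)):
    b=cp(g,*p,z)-C;a=np.degrees(np.arctan2(b[1],b[0]));print(np.hypot(*b),a,'blue',a+o, 'left',158.8-a-o)
r=.1255
for a in range(273,300,2): 
    f=lambda x:np.array([np.cos(np.radians(x)),np.sin(np.radians(x))])*r
    print(a,(f(a+2)-f(a)).round(4))
E
```

```text
0.07530615317102976 42.96894819780252 blue 132.96894819780252 left 25.831051802197493
0.12169754633692767 -1.8010152431684525 blue 133.19898475683155 left 25.60101524316846
273 [0.0044 0.0003]
275 [0.0044 0.0005]
277 [0.0043 0.0006]
279 [0.0043 0.0008]
281 [0.0043 0.0009]
283 [0.0043 0.0011]
285 [0.0042 0.0012]
287 [0.0042 0.0014]
289 [0.0041 0.0015]
291 [0.0041 0.0016]
293 [0.004  0.0018]
295 [0.0039 0.0019]
297 [0.0039 0.0021]
299 [0.0038 0.0022]
```

Both features agree: about 25.7° left to go. I push that far slowing down, then centre the jaws on the peg and lift straight up.

```bash
python3 -m crank '[0,0,0.0175,0.0022,0.0001,0,50, 0,0,0.0349,0.0044,0.0004,0,50, 0,0,0.0349,0.0044,0.0005,0,50, 0,0,0.0349,0.0043,0.0006,0,50, 0,0,0.0349,0.0043,0.0008,0,50, 0,0,0.0349,0.0043,0.0009,0,50, 0,0,0.0349,0.0043,0.0011,0,50, 0,0,0.0349,0.0042,0.0012,0,50, 0,0,0.0349,0.0042,0.0014,0,50, 0,0,0.0349,0.0041,0.0015,0,50, 0,0,0.0349,0.0041,0.0016,0,50, 0,0,0.0349,0.004,0.0017,0,50, 0,0,0.0175,0.002,0.0009,0,50, 0,0,0.0175,0.002,0.0009,0,50, 0,0,0.0087,0.001,0.0005,0,50, 0,0,0,0,0,0,50, 0,0,0,0,0,0,50, 0,0,0,0,0,0,50]'
python3 -m crank '[0,0,0,-0.0022,-0.001,0,50, 0,0,0,-0.0022,-0.001,0,50, 0,0,0,-0.0022,-0.001,0,50, 0,0,0,-0.0022,-0.001,0,50, 0,0,0,-0.0022,-0.001,0,50, 0,0,0,0,0,0,50, 0,0,0,0,0,0.01,50, 0,0,0,0,0,0.02,50, 0,0,0,0,0,0.03,50, 0,0,0,0,0,0.03,50, 0,0,0,0,0,0.03,50, 0,0,0,-0.01,-0.03,0.03,50, 0,0,0,-0.02,-0.04,0.01,50, 0,0,0,-0.02,-0.04,0,50, 0,0,0,-0.02,-0.04,0,50, 0,0,0,-0.02,-0.04,0,50, 0,0,0,-0.02,-0.04,0,50, 0,0,0,0,0,0,50, 0,0,0,0,0,0,50]'
python3 - <<'E'
from h import *
s=observe();print(s['position'],s['ft_force'])
C=np.array([.5908,-.029])
g,f,hsv,blue,red=look('pics/c5.png')
c,n,m=cent(blue,(235,150,350,275));e=cv2.fitEllipse(cv2.convexHull(cv2.findNonZero(m.astype(np.uint8))));b=ray(g,*e[0],.037)-C
a=np.degrees(np.arctan2(b[1],b[0]));print(n,e,np.hypot(*b),a,'off mm',75*np.sin(np.radians(a-158.8)))
E
```

```text
time_s: 11.35
position: [0.6518, -0.1411, 0.0574]
tool_rot: [[0.919, 0.394, 0.0], [0.394, -0.919, -0.0], [0.0, 0.0, -1.0]]
ft_force: [-0.3, -0.7, -0.1]
grip_width: 0.0427
time_s: 13.25
position: [0.5305, -0.3764, 0.2178]
tool_rot: [[0.92, 0.393, 0.0], [0.393, -0.92, -0.0], [0.0, 0.0, -1.0]]
ft_force: [-0.3, 0.8, 0.2]
grip_width: 0.0424
[ 0.5304855  -0.37644524  0.21783703] [-0.31536442  0.80045225  0.20867204]
48 ((277.4203186035156, 225.98416137695312), (16.78725814819336, 20.787736892700195), 47.23005676269531) 0.07314587988179623 148.55934678207777 off mm -13.333726084496996
```

View pics/c5.png

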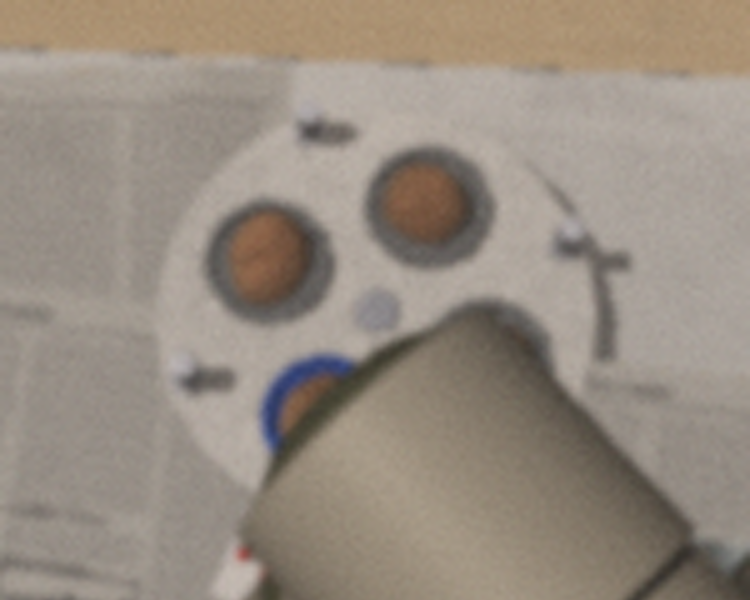

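The blue well is half hidden by the arm, so that −13 mm reading is not valid. Clear views are the grey wells at crop (268,261) and (430,207). I'll withdraw the arm and look again.

```bash
python3 -m crank '[0,0,0,-0.03,-0.02,0.01,50, 0,0,0,-0.03,-0.02,0.01,50, 0,0,0,-0.03,-0.02,0.01,50, 0,0,0,-0.03,-0.02,0.01,50, 0,0,0,-0.03,-0.02,0.01,50, 0,0,0,-0.03,-0.02,0.01,50, 0,0,0,-0.02,-0.02,0,50, 0,0,0,0,0,0,50, 0,0,0,0,0,0,50]'
python3 - <<'E'
from h import *
C=np.array([.5908,-.029])
g,f,hsv,blue,red=look('pics/c6.png')
def A(b): return np.hypot(*b).round(4),np.degrees(np.arctan2(b[1],b[0])).round(1)
for p,o in(((268,261),90),((430,207),180)):
    x=A(cp(g,*p,.036)-C);print(x,x[1]+o)
c,n,m=cent(blue,(235,150,350,275));e=cv2.fitEllipse(cv2.convexHull(cv2.findNonZero(m.astype(np.uint8))));x=A(ray(g,*e[0],.037)-C)
print(n,e,x,'off mm',75*np.sin(np.radians(x[1]-158.8)))
c,n,m=cent(cv2.inRange(hsv,(165,90,60),(180,255,255))|cv2.inRange(hsv,(0,120,100),(6,255,255)),(255,245,285,272));print('arrow',n,A(ray(g,*c,.012)-C))
E
```

```text
time_s: 14.2
position: [0.3318, -0.5151, 0.2775]
tool_rot: [[0.919, 0.395, 0.0], [0.395, -0.919, 0.0], [0.0, -0.0, -1.0]]
ft_force: [0.5, 0.3, 0.7]
grip_width: 0.0428
(np.float64(0.0767), np.float64(67.4)) 157.4
(np.float64(0.0749), np.float64(-22.9)) 157.1
156 ((279.8987121582031, 228.35626220703125), (23.181894302368164, 24.124393463134766), 96.52220916748047) (np.float64(0.0758), np.float64(156.5)) off mm -3.009884439941995
arrow 45 (np.float64(0.1632), np.float64(158.7))
```

View pics/c6.png

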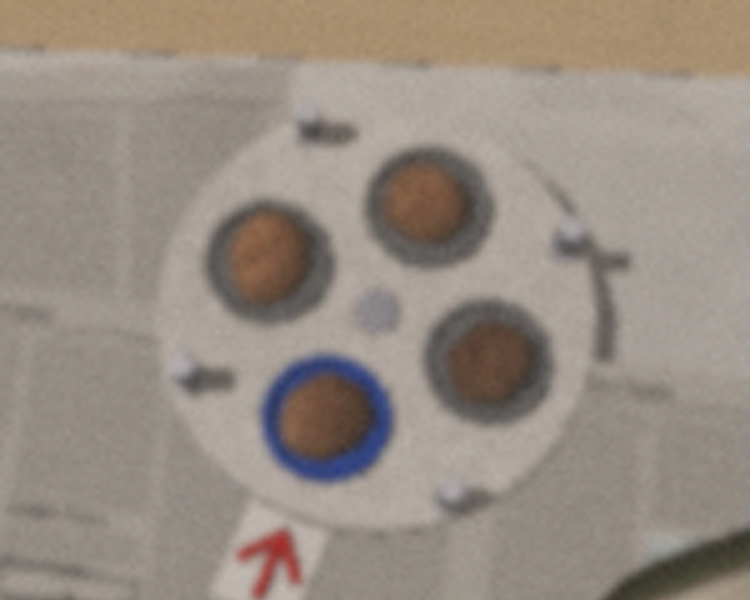

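With the arm out of the way, the blue well sits at crop (328,418), in line with the arrow at (270,560). The offset is about −3 mm, within the 10 mm allowed, and all four mushrooms are in their wells. Handing in.

```bash
python3 -c "
from rig import *
s=observe();print(s['ft_force'],s['qvel']);print(close_job())"
```

```text
[ 0.67593938  0.01651571 -0.05904211] [ 0.68414123 -0.04915684  0.02366551 -0.02251326 -0.22353671 -0.29762291]
the job is handed in; nothing more can be done
None
```

I turned the carousel about 132° counterclockwise, and the blue well now stands at the front, lined up with the red arrow. I led peg1 round with the half-open fingers; the force readings between moves stayed around 2 N. Then I centred the jaws on the peg, lifted clear, withdrew and handed the job in.

**Alignment:** the last top view puts the blue well at 156.5° and the arrow at 158.7°, about 3 mm off the line (10 mm is allowed). Two grey wells, measured separately, gave 157.1–157.4°, about 2 mm off.

**Mushrooms:** the last picture shows all four lying in their wells.

**Robot and time:** the wrist force was close to zero, within sensor noise. The clock stood at 14.2 s of the 67 s allowed.

**Discarded reading:** one check gave −13 mm, but the arm was half hiding the blue well in that picture. I withdrew the arm and measured again.

**Not checked:** I did not measure the jar, mug, pen and tape again at the end. The tool crossed above them at 0.2 m or higher and met no unexpected force.

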